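# Find the rattling box and put it in the returns drawer

### The job

One of the three identical black boxes on the shop counter has a part loose inside: find out which by picking boxes up and shaking or rocking them. Stand the rattling box upright in the open orange-fronted returns drawer and push the drawer fully shut. Leave the two sound boxes standing upright on the counter, set boxes down gently, and do not disturb the flask or the tape roll.

Things in the scene. Friction and masses are not known exactly. Their poses are not given: they have to be found in the camera images.
- box_1: First of three outwardly identical sealed boxes: rigid black body 140 long (its x) x 64 wide (y) x 51 high (z); on its lid in the middle a green rib to grip, 18 thick (x), 50 long (y), from 51 to 75 above the underside. Green band round the foot, white and green patch on the lid. Origin: centre of the underside. 0.35 to 0.52 kg; weight does not tell which is faulty.
- box_2: Second of the three identical boxes (as the first). They start upright, scattered side by side, parallel, length along world x within 0.25 rad, at least 60 mm clear between them. In two of the three the contents are packed tight (under 1 mm of play), centre of mass on the centre line about 26 mm above the underside. x points to the white lid patch.
- box_3: Third of the three identical boxes (as the first). In exactly one of the three, not always the same, a loose steel ball, 36 in diameter, about 0.2 kg, rolls about unseen: 92 mm of free travel along the box's length, 16 across, 3 up. Tilting or shaking along the length sends it from end to end, shifting its weight up to 46 mm either side of the middle.
- drawer (a joint): Opening in m of the single orange-fronted drawer of a fixed grey unit (265 deep, 210 wide, 115 high) on the counter; 0 fully shut, grows as it slides out towards the robot (the unit's -x), at most 0.197. Starts open by 0.18 to 0.197, slides lightly (1 N friction) and stays where left; push its handle bar or front towards the unit's +x to shut it.
- drawer_floor (a point): Point on the drawer's inner floor (22 mm above the counter) at the foot of its front wall, midway across; moves with the drawer. Axes as the unit's: x into the unit, horizontal, within 0.2 rad of world x; z up. From here the inside is 235 long (x) and 168 wide (y -84 to 84), walls 71 high, open top; at the start the first 174 to 191 mm are uncovered. An upright box clears the unit's opening by 6 mm.
- drawer_handle (a point): Middle of the drawer's bar handle: a steel bar 11 thick and about 115 long, along the unit's y, 77 mm above the counter, 35 mm in front of the 88 mm high orange front; moves with the drawer.
- flask: Blue metal flask with black cap, 68 in diameter, 190 high, standing on the counter; bystander. Origin: centre of its underside.
- tape: Roll of white tape lying flat, 100 in diameter, 45 high; bystander. Origin: centre of its underside.
There are look-alikes about, which are no part of the job. Leave any pink or red look-alike of the box_2 alone. Leave any red look-alike of the box_1 alone.

How it is judged (in metres and radians):
On the way, in this order (a step that is already met when the one before it is completed fails the run):
1. the rattling box stands upright in the drawer while the drawer is open (by 120 mm or more) (value of joint drawer above 0.12 m and ((x of box_1 in the frame of drawer_floor between 0.025 and 0.21 m and y of box_1 in the frame of drawer_floor between -0.07 and 0.07 m and z of box_1 in the frame of drawer_floor between -0.006 and 0.008 m and angle between box_1's own z axis and vertical below 0.1 rad and linear speed of box_1 below 0.05 m/s and distance between box_1 and loose_ball below 0.09 m) or (x of box_2 in the frame of drawer_floor between 0.025 and 0.21 m and y of box_2 in the frame of drawer_floor between -0.07 and 0.07 m and z of box_2 in the frame of drawer_floor between -0.006 and 0.008 m and angle between box_2's own z axis and vertical below 0.1 rad and linear speed of box_2 below 0.05 m/s and distance between box_2 and loose_ball below 0.09 m) or (x of box_3 in the frame of drawer_floor between 0.025 and 0.21 m and y of box_3 in the frame of drawer_floor between -0.07 and 0.07 m and z of box_3 in the frame of drawer_floor between -0.006 and 0.008 m and angle between box_3's own z axis and vertical below 0.1 rad and linear speed of box_3 below 0.05 m/s and distance between box_3 and loose_ball below 0.09 m))), for 0.2 s.
2. the drawer is pushed shut, to within 8 mm (value of joint drawer below 0.008 m), for 0.2 s.
At the end, for the whole second after the job is handed in: The box with the loose ball stands upright (within 0.1 rad) on the drawer's floor, well inside it; the drawer is shut to within 8 mm; the other two boxes stand upright (within 0.1 rad) on the counter, all at rest (value of joint drawer below 0.008 m and ((x of box_1 in the frame of drawer_floor between 0.025 and 0.21 m and y of box_1 in the frame of drawer_floor between -0.07 and 0.07 m and z of box_1 in the frame of drawer_floor between -0.006 and 0.008 m and angle between each of box_1, box_2, box_3's own z axis and vertical below 0.1 rad and linear speed of each of box_1, box_2, box_3 below 0.05 m/s and distance between box_1 and loose_ball below 0.09 m and height (world z) of box_2 between -0.008 and 0.008 m and height (world z) of box_3 between -0.008 and 0.008 m) or (x of box_2 in the frame of drawer_floor between 0.025 and 0.21 m and y of box_2 in the frame of drawer_floor between -0.07 and 0.07 m and z of box_2 in the frame of drawer_floor between -0.006 and 0.008 m and angle between each of box_2, box_1, box_3's own z axis and vertical below 0.1 rad and linear speed of each of box_2, box_1, box_3 below 0.05 m/s and distance between box_2 and loose_ball below 0.09 m and height (world z) of box_1 between -0.008 and 0.008 m and height (world z) of box_3 between -0.008 and 0.008 m) or (x of box_3 in the frame of drawer_floor between 0.025 and 0.21 m and y of box_3 in the frame of drawer_floor between -0.07 and 0.07 m and z of box_3 in the frame of drawer_floor between -0.006 and 0.008 m and angle between each of box_3, box_1, box_2's own z axis and vertical below 0.1 rad and linear speed of each of box_3, box_1, box_2 below 0.05 m/s and distance between box_3 and loose_ball below 0.09 m and height (world z) of box_1 between -0.008 and 0.008 m and height (world z) of box_2 between -0.008 and 0.008 m))); the robot touches nothing.
It fails at once if a box is dropped or slammed down: moving faster than 0.7 m/s with its underside less than 50 mm above the counter ((height (world z) of box_1 below 0.05 m and linear speed of box_1 above 0.7 m/s) or (height (world z) of box_2 below 0.05 m and linear speed of box_2 above 0.7 m/s) or (height (world z) of box_3 below 0.05 m and linear speed of box_3 above 0.7 m/s)).
It fails at once if the flask or the tape roll is moved more than 30 mm (distance of any of flask, tape from where it was at the start of the episode above 0.03 m).
It also fails if it takes over 72 s, if anything falls off the work surface, if the arm or the gripper's body presses on something with over 40 N, if the wrist force passes 120 N, or if a joint passes its speed limit or range.

### The arm

A 7-joint arm with a two-finger parallel gripper is mounted at the origin on the work surface. World frame = base frame: x ahead of the robot, y to its left, z up, the work surface at z = 0. Lengths are in m, angles in degrees, forces in N, time in s.
With the tool pointing down it reaches from about 0.425 to 0.875 m from the base axis. Payload 4.7 kg.
Tool frame: the origin (TCP) lies midway between the tips of the shut fingers; the grasp point (between the pads) lies 19 mm behind it; z points along the fingers, y is the line along which they close (so a half turn about z gives the same grasp; the last joint's range is limited). The gripper opens to 87 mm and grips with 3 to 60 N. Pads are 19 mm wide; open, the fingers measure 117 mm over their backs; the gripper's body (75 mm by 190 mm) begins 51 mm behind the grasp point.
Start: joints at [76.553, 18.392, -4.016, 83.108, 1.295, 78.541, -3.26], TCP at [0.16, -0.63, 0.223] pointing down, gripper open.
Joint ranges: [-163.93, 163.93], [-17.29, 119.83], [-79.2, 71.16], [3.27, 140.29], [-89.18, 269.18], [5.43, 117.66], [-154.24, 154.24]. Speed limits (degrees/s): [147.25, 147.25, 180, 180, 180, 180, 180].

### API

Orientations are given as [roll, pitch, yaw] about the fixed x, y, z axes, in that order (R = Rz(yaw) Ry(pitch) Rx(roll)).
In Python, from cell import env, viewer, boxes_of, masks_of gives the robot as it stands. The module is installed in compiled form; this text tells all that it offers.
- The arm moves only by the tool apply_moves, never from a script. Its argument "moves" is a list of rows, each a list of 7 numbers: the shift along the tool's x, y, z scaled (see below), then the turn, a rotation vector about the tool's x, y, z scaled (see below), then the opening, from 0 (shut) to 1 (fully open). A call has 1 to 20 rows; each row is the pose to reach, as a shift and turn from the pose commanded when the call began, along the tool's axes at that moment; what a row does not reach only later rows make up. The controller multiplies each number of a shift by 0.2 m and each number of a turn by 1.5 rad. A row lasts 1/10 s, in which the tool goes at most 50 mm and 8.59 degrees, less where a joint would pass 70% of its speed; a pose out of reach is approached as far as the arm can. A call with a number of a shift or a turn outside -1 to 1 is refused whole. A call with a gripper value outside its range is refused whole. The fingers move at their own pace and stop on an object; "grip_force" is the grip in N (left out, the last holds). Time passes only in rows, so rows that repeat a pose let the fingers close. It gives the time, the measured TCP pose, the force, the opening and the grip force at its end, in the units of the state.
- env.get_obs(): the state, without advancing time (a new reading comes with each control period).
- viewer.read_camera(name): name is "scene" or "top" or "wrist"; returns the picture (400x640x3 uint8, red, green, blue); there is no depth.
- viewer.get_calibration(name): a dict with "fov_y" (degrees; the focal length in pixels is half the picture's height over the tangent of half this angle, whatever the lens; pixels are square), "cx", "cy" (the principal point, pixels), "k1" (the pictures are not rectified: a ray, as slopes to the right and down, at radius r is drawn at 1 + k1 r^2 times it, then the intrinsics apply), "position" and "orientation" of the camera in the world. Camera axes: x right, y up, looking along -z (the intrinsics and any distortion apply to the point x, -y, -z); pixel columns grow to the right and rows downward; lengths in m; the calibration is good to about 2 mm. A picture is of the moment at which its call begins: read the wrist's pose just before it. get_calibration takes no time and is no camera call; for the wrist camera it gives the pose at the moment of the call.
- env.sign_off(): hands the job in; it is judged then, once.
Trained networks look in the newest picture that a camera, given by its name, has taken for a name from the list of things; names that differ only in an ending like _2 or _b are one class to them, and where a whole thing is asked for, a point or a joint stands for the part that bears it (a point fixed in the world has none). Each returns a list of dicts, best first, with "conf" (0 to 1); they miss things now and then, are a little off and sometimes report something else, mostly with a low value. They report only what shows in the picture. A call takes as long as a camera call. They do not tell look-alikes from the thing itself.
- boxes_of(camera, target): "location" ([column, row] in pixels, amid what is visible of it).
- masks_of(camera, target): "pixels" (400x640 bool, what is visible of it) and "location" ([column, row] in pixels, amid what is visible of it).
The state is a dict: "time_s": time; "qpos": joint angles; "joint_velocities": joint speeds; "effort": joint torques, N m; "tool_pos": TCP position; "tool_rot": TCP orientation; "force": force on the tool from outside, world axes, zero at the start; "wrist_torque": the same for the moment, N m; "grip_width": finger opening in m; "grasp_force": force on a finger pad.
Only numpy, scipy, OpenCV 4.12 (cv2) and the standard library are available. Lean on these libraries where they do the work, as an engineer would, in place of code of your own. Each camera call takes 0.05 s, during which the arm holds its last target. There are 200 camera calls.

## Working session

There is one attempt and no reset: what is moved stays moved. The work goes in short steps, Python scripts to look and compute and a tool call to move; the robot and the scene stay as the last step left them, time stands still between calls to the robot, and variables do not carry over. Pictures are saved under pics/ and viewed, at most 10 in all, crops included, and the job is handed in when it is done.

Besides the shell and the picture viewer there is one more tool, called after "Call:" by a JSON object that holds its "method" and its "body". apply_moves: Moves the arm, as the interface text tells. Shifts and turns lie within -1 to 1; 1 stands for 0.2 m of shift or 1.5 rad of turn. Its arguments: {"type":"object","properties":{"moves":{"type":"array","items":{"type":"array","items":{"type":"number","minimum":-1,"maximum":1}}},"grip_force":{"type":"number"}},"required":["moves"]}

```bash
mkdir -p pics; ls
cat > h.py <<'E'
import numpy as np, cv2
from cell import env, viewer, boxes_of, masks_of
from scipy.spatial.transform import Rotation as R
def orient(o):
    o=np.array(o,float)
    return o if o.shape==(3,3) else R.from_euler('xyz',o,degrees=True).as_matrix()
def ray2plane(cal,px,z):
    f=200/np.tan(np.radians(cal['fov_y'])/2)
    K=np.array([[f,0,cal['cx']],[0,f,cal['cy']],[0,0,1.]])
    d=(np.array(px,float).reshape(-1,2)-[cal['cx'],cal['cy']])/f
    u=d.copy()
    for _ in range(20): u=d/(1+cal['k1']*(u**2).sum(1,keepdims=True))
    v=np.c_[u[:,0],-u[:,1],-np.ones(len(u))]@orient(cal['orientation']).T
    p=np.array(cal['position']); return p+v*((z-p[2])/v[:,2:3])
def tomove(tgt,cur_pos,cur_R):  # shift units in tool axes
    return (cur_R.T@(np.array(tgt)-cur_pos))/0.2
E
python3 - <<'E'
from h import *
for n in('scene','top'):
    im=viewer.read_camera(n);cv2.imwrite(f'pics/{n}0.png',im[:,:,::-1]);c=viewer.get_calibration(n);print(n,c)
    for t in('box_1','drawer_floor','drawer_handle','flask','tape'):
        print(t,[(round(b['conf'],2),np.round(b['location']).tolist()) for b in boxes_of(n,t)])
print(env.get_obs())
E
```

```text
pics
scene {'fov_y': 57.302721774516954, 'cx': 322.7967347887868, 'cy': 202.98324118350055, 'k1': -0.07413243783143335, 'position': array([0.92200334, 0.54730696, 0.65921152]), 'orientation': array([5.40439389e+01, 1.31444742e-01, 1.47980763e+02])}
box_1 [(0.95, [267.0, 190.0]), (0.79, [374.0, 174.0]), (0.76, [299.0, 210.0]), (0.75, [316.0, 244.0]), (0.63, [248.0, 158.0]), (0.55, [336.0, 151.0])]
drawer_floor [(0.66, [442.0, 318.0])]
drawer_handle [(0.58, [444.0, 317.0])]
flask [(0.66, [263.0, 278.0])]
tape [(0.61, [226.0, 245.0])]
top {'fov_y': 54.1965331287962, 'cx': 313.7460398979053, 'cy': 196.51569936014505, 'k1': 0.006787890759625614, 'position': array([ 0.38305236, -0.11745256,  1.15271069]), 'orientation': array([  6.89838831,  -1.6508613 , -88.4365928 ])}
box_1 [(0.97, [328.0, 187.0]), (0.95, [384.0, 187.0]), (0.93, [280.0, 178.0]), (0.91, [456.0, 198.0]), (0.85, [415.0, 294.0]), (0.79, [355.0, 306.0])]
drawer_floor [(0.76, [156.0, 189.0])]
drawer_handle [(0.56, [155.0, 190.0])]
flask [(0.8, [254.0, 110.0]), (0.59, [385.0, 190.0])]
tape [(0.98, [329.0, 113.0])]
{'time_s': 0.6, 'qpos': array([76.55411707, 18.3910916 , -4.01490319, 83.10568239,  1.29562716,
       78.54071575, -3.25997225]), 'joint_velocities': array([-0.09410588,  0.10769006,  0.04695403, -0.04069559,  0.04256385,
       -0.03498619,  0.04236117]), 'effort': array([ 4.48489391e-04, -4.90790713e+01, -4.02554478e-01, -3.12612462e+01,
       -6.37362921e-02,  3.36903927e-02,  5.20655169e-05]), 'tool_pos': array([ 0.16000584, -0.63003786,  0.22261221]), 'tool_rot': array([1.79992331e+02, 3.62472924e-03, 1.42536541e+01]), 'force': array([0.11258308, 0.16496166, 0.11803319]), 'wrist_torque': array([-0.03819606, -0.02165767,  0.01941134]), 'grasp_force': 0.0, 'grip_width': 0.08722084128595194}
```

View pics/top0.png

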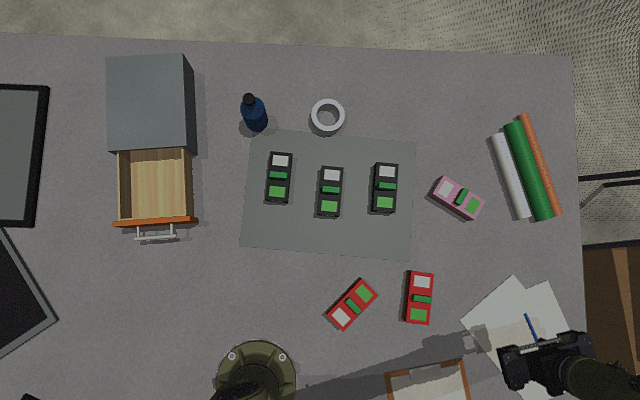

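View pics/scene0.png

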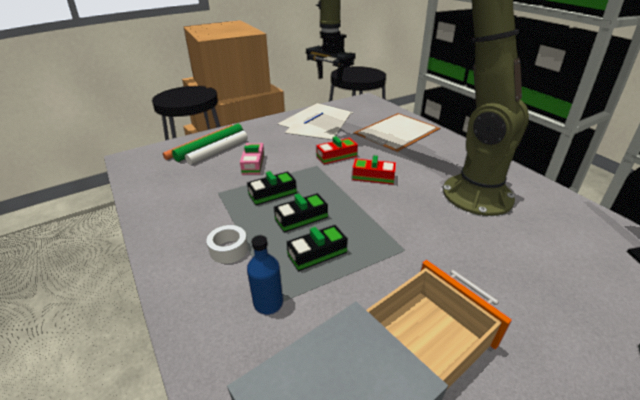

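Black candidates in the top picture are (280,178), (330,190) and (385,188). The look-alikes are pink at (458,198) and red at (420,298) and (352,305). By the description, I take the three black ones. The drawer front is at (156,221), the flask at (254,112) and the tape at (328,115).

Run:
```python
from h import *
im=viewer.read_camera('top');c=viewer.get_calibration('top')
hsv=cv2.cvtColor(im,cv2.COLOR_RGB2HSV).astype(int)
cv2.imwrite('pics/crop.png',cv2.resize(im[90:260,100:420,::-1],None,fx=2.4,fy=2.4,interpolation=cv2.INTER_CUBIC))
def rect(m,z):
    p=np.argwhere(m)[:,::-1]; w=ray2plane(c,p,z)[:,:2]
    (cx,cy),(a,b),ang=cv2.minAreaRect((w*1000).astype(np.float32))
    if a<b: a,b,ang=b,a,ang+90
    return np.round([cx,cy,a,b,(ang+90)%180-90],1)
for m in masks_of('top','box_1'):
    px=m['pixels']; wm=px&(hsv[...,1]<60)&(hsv[...,2]>150)
    gm=px&(abs(hsv[...,0]-60)<20)&(hsv[...,1]>100)
    print(round(m['conf'],2),np.round(m['location']),'rect',rect(px,.045),'white',np.round(ray2plane(c,np.argwhere(wm)[:,::-1].mean(0),.051)[0]*1000) if wm.sum()>5 else '',
     'mean',np.round(ray2plane(c,np.argwhere(px)[:,::-1].mean(0),.04)[0]*1000))
o=(abs(hsv[...,0]-10)<8)&(hsv[...,1]>190)&(hsv[...,2]>120); o[:,250:]=0;o[:200]=0;o[245:]=0
print('orange',o.sum(),rect(o,.088))
for t in('flask','tape'):
    m=masks_of('top',t)[0]; p=np.argwhere(m['pixels'])[:,::-1];print(t,rect(m['pixels'],.05))
m=masks_of('top','drawer_handle')[0]['pixels'];print('drawer mask',m.sum(),rect(m,.09))
```

```text
0.94 [277. 177.] rect [571.8 -43.8 148.8  74.6  -2.5] white [619. -45.  51.] mean [572. -43.  40.]
0.93 [354. 302.] rect [ 221.9 -255.7  141.9   74.9  -43.3] white [ 188. -228.   51.] mean [ 222. -257.   40.]
0.93 [414. 293.] rect [ 244.9 -441.3  145.8   80.3   -7.9] white [ 289. -452.   51.] mean [ 244. -443.   40.]
0.9 [328. 188.] rect [ 537.5 -191.1  141.3   65.7   -3.1] white [ 582. -194.   51.] mean [ 538. -191.   40.]
0.71 [456. 198.] rect [ 526.7 -555.8  148.5   79.3   58.5] white [ 545. -524.   51.] mean [ 526. -558.   40.]
0.55 [383. 187.] rect [ 551.8 -346.5  145.7   72.9   -3.3] white [ 598. -353.   51.] mean [ 551. -348.   40.]
orange 215 [433.7 290.7 201.7  13.1 -83.9]
flask [760.3  37.4 119.3  66.3  28.4]
tape [ 752.5 -179.4  108.6   96.5    1.6]
drawer mask 6289 [508.5 288.5 251.5 224.9   6. ]
```

View pics/crop.png

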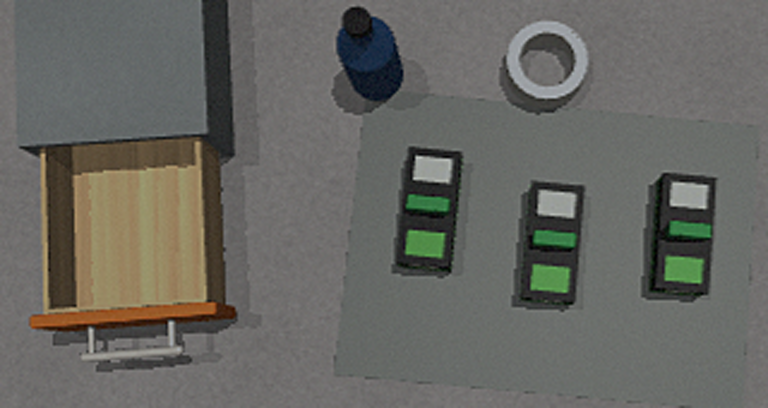

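The crop confirms three black boxes with white and green patches and green ribs: A at world (572,-44), B at (538,-191), C at (551,-348). The drawer front is centred at about (434,291) and the unit yaw is about 6°. I'll start with C.

```bash
cat > plan.py <<'E'
import sys
from h import *
# args: x,y,z,yaw[,pitchabout tool x deg]  -> row relative to present pose
o=env.get_obs(); p=o['tool_pos']; R0=orient(o['tool_rot'])
print('pos',np.round(p,4),np.round(o['tool_rot'],2),'t',o['time_s'])
for a in sys.argv[1:]:
    v=list(map(float,a.split(',')))
    Rt=R.from_euler('z',v[3],degrees=True)*R.from_euler('x',180,degrees=True)
    if len(v)>4: Rt=Rt*R.from_euler('x',v[4],degrees=True)
    rv=(R.from_matrix(R0).inv()*Rt).as_rotvec()/1.5
    print(a,np.round(np.r_[tomove(v[:3],p,R0),rv],3).tolist())
E
python3 plan.py 0.551,-0.348,0.15,86 0.551,-0.348,0.055,86
```

```text
pos [ 0.16   -0.63    0.2226] [180.    -0.    14.26] t 0.85
0.551,-0.348,0.15,86 [2.242, -0.885, 0.363, 0.0, 0.0, -0.835]
0.551,-0.348,0.055,86 [2.242, -0.885, 0.838, 0.0, 0.0, -0.835]
```

Call:
{"method": "apply_moves", "body": {"moves": [[1,-0.4,0.18,0,0,0,1],[1,-0.4,0.18,0,0,0,1],[1,-0.4,0.18,0,0,0,1],[1,-0.4,0.18,0,0,0,1],[1,-0.4,0.18,0,0,0,1]]}}

```text
time_s: 1.35
tool_pos: [0.34, -0.4981, 0.186]
tool_rot: [-179.9, -0.2, 14.7]
force: [0.3, -0.2, -0.5]
grip_width: 0.0871
grasp_force: 0.0
```

Call:
{"method": "apply_moves", "body": {"moves": [[1,-0.4,0.18,0,0,0,1],[1,-0.4,0.18,0,0,0,1],[1,-0.4,0.18,0,0,0,1],[1,-0.4,0.18,0,0,0,1],[1,-0.4,0.18,0,0,0,1]]}}

```text
time_s: 1.85
tool_pos: [0.5131, -0.3702, 0.1498]
tool_rot: [-179.8, -0.2, 14.7]
force: [-0.0, -0.6, 0.0]
grip_width: 0.0874
grasp_force: 0.0
```

Call:
{"method": "apply_moves", "body": {"moves": [[0.24,-0.085,0,0,0,-0.835,1],[0.24,-0.085,0,0,0,-0.835,1],[0.24,-0.085,0,0,0,-0.835,1],[0.24,-0.085,0,0,0,-0.835,1],[0.24,-0.085,0,0,0,-0.835,1],[0.24,-0.085,0,0,0,-0.835,1],[0.24,-0.085,0,0,0,-0.835,1],[0.24,-0.085,0,0,0,-0.835,1],[0.24,-0.085,0,0,0,-0.835,1],[0.24,-0.085,0,0,0,-0.835,1]]}}

```text
time_s: 2.85
tool_pos: [0.5506, -0.3483, 0.1505]
tool_rot: [-180.0, -0.0, 86.0]
force: [0.3, 0.0, -0.0]
grip_width: 0.0869
grasp_force: 0.0
```

```bash
python3 - <<'E'
from h import *
im=viewer.read_camera('wrist');cv2.imwrite('pics/w1.png',im[:,:,::-1]);c=viewer.get_calibration('wrist')
o=env.get_obs();print(o['force'],o['wrist_torque'])
hsv=cv2.cvtColor(im,cv2.COLOR_RGB2HSV).astype(int)
for m in masks_of('wrist','box_1')[:3]:
    p=np.argwhere(m['pixels'])[:,::-1]; w=ray2plane(c,p,.045)[:,:2]*1000
    print(m['conf'],len(p),m['location'],cv2.minAreaRect(w.astype(np.float32)))
E
python3 plan.py 0.551,-0.348,0.055,86
```

```text
[-0.6476532  -0.18070074 -0.2735778 ] [-0.03774    -0.06536128 -0.00754602]
0.83 2413 [327.5, 341.7] ((542.3309936523438, -494.263671875), (95.16558837890625, 51.050697326660156), 10.087255477905273)
0.67 9632 [282.2, 25.0] ((536.54443359375, -213.37037658691406), (33.7727165222168, 144.05628967285156), 85.77156829833984)
0.64 1856 [16.9, 150.3] ((309.1060791015625, -296.06439208984375), (69.24707794189453, 30.761247634887695), 69.832275390625)
pos [ 0.5506 -0.3483  0.1506] [-1.800e+02  1.000e-02  8.592e+01] t 2.95
0.551,-0.348,0.055,86 [0.002, 0.002, 0.478, -0.0, 0.0, -0.001]
```

View pics/w1.png

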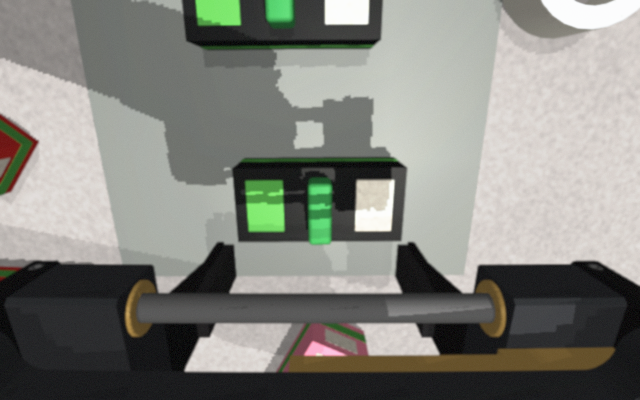

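The wrist picture shows box C with its lid between columns 236 and 404 and rows 165 and 240, rib at (320,210), well aligned with the fingers. The next box is at (282,25).

Run:
```python
from h import *
c=viewer.get_calibration('wrist')
w=ray2plane(c,[[265,206],[375,206],[236,166],[404,166],[239,241],[402,241]],.051)*1000
print(w.round(),w[2:].mean(0).round())
print(ray2plane(c,[[320,182]],.075)*1000)
```

```text
[[ 509. -347.   51.]
 [ 600. -354.   51.]
 [ 490. -312.   51.]
 [ 624. -322.   51.]
 [ 483. -377.   51.]
 [ 623. -387.   51.]] [ 555. -350.   51.]
[[ 555.98944847 -324.25218562   75.        ]]
```

Call:
{"method": "apply_moves", "body": {"moves": [[-0.01,0.02,0.2,0,0,0,1],[-0.01,0.02,0.38,0,0,0,1],[-0.01,0.02,0.478,0,0,0,1],[-0.01,0.02,0.478,0,0,0,1],[-0.01,0.02,0.478,0,0,0,0],[-0.01,0.02,0.478,0,0,0,0],[-0.01,0.02,0.478,0,0,0,0],[-0.01,0.02,0.478,0,0,0,0],[-0.01,0.02,0.478,0,0,0,0],[-0.01,0.02,0.478,0,0,0,0]], "grip_force": 45}}

```text
time_s: 3.95
tool_pos: [0.5545, -0.3505, 0.055]
tool_rot: [180.0, 0.0, 86.0]
force: [0.8, 0.5, 0.5]
grip_width: 0.047
grasp_force: 0.0
```

Call:
{"method": "apply_moves", "body": {"moves": [[0,0,0,0,0,0,0],[0,0,0,0,0,0,0],[0,0,0,0,0,0,0],[0,0,0,0,0,0,0],[0,0,0,0,0,0,0],[0,0,0,0,0,0,0],[0,0,0,0,0,0,0],[0,0,-0.1,0,0,0,0],[0,0,-0.25,0,0,0,0],[0,0,-0.4,0,0,0,0],[0,0,-0.5,0,0,0,0],[0,0,-0.5,0,0,0,0],[0,0,-0.5,0,0,0,0]]}}

```text
time_s: 5.25
tool_pos: [0.554, -0.3501, 0.1537]
tool_rot: [-179.9, -0.0, 86.0]
force: [-0.6, 1.0, -5.3]
grip_width: 0.0178
grasp_force: 45.0
```

```bash
cat > rd.py <<'E'
from h import *
a=[]
for i in range(4):
    viewer.read_camera('top'); o=env.get_obs(); a.append(np.r_[o['force'],o['wrist_torque']])
print(np.round(np.mean(a,0),3),'sd',np.round(np.std(a,0)[3:],3),o['grip_width'],o['time_s'],np.round(o['tool_rot'],1))
E
python3 rd.py
```

```text
[ 2.300e-01 -1.330e-01 -4.192e+00 -2.000e-02 -7.700e-02 -1.000e-03] sd [0.041 0.038 0.036] 0.017444719387517724 5.45 [-1.798e+02 -1.000e-01  8.600e+01]
```

Call:
{"method": "apply_moves", "body": {"moves": [[0,0,0,0.1,0,0,0],[0,0,0,0.2,0,0,0],[0,0,0,0.233,0,0,0],[0,0,0,0.233,0,0,0],[0,0,0,0.233,0,0,0],[0,0,0,0.233,0,0,0],[0,0,0,0.233,0,0,0],[0,0,0,0.233,0,0,0]]}}

```text
time_s: 6.25
tool_pos: [0.554, -0.3512, 0.1561]
tool_rot: [-160.1, 0.1, 85.9]
force: [0.3, -0.3, -4.2]
grip_width: 0.0174
grasp_force: 45.0
```

```bash
python3 rd.py
```

```text
[-0.017 -0.28  -3.967 -0.073 -0.839 -0.017] sd [0.027 0.02  0.013] 0.017668971385545146 6.45 [-160.    0.   86.]
```

Call:
{"method": "apply_moves", "body": {"moves": [[0,0,0,-0.1,0,0,0],[0,0,0,-0.2,0,0,0],[0,0,0,-0.3,0,0,0],[0,0,0,-0.4,0,0,0],[0,0,0,-0.466,0,0,0],[0,0,0,-0.466,0,0,0],[0,0,0,-0.466,0,0,0],[0,0,0,-0.466,0,0,0],[0,0,0,-0.466,0,0,0],[0,0,0,-0.466,0,0,0]]}}

```text
time_s: 7.45
tool_pos: [0.556, -0.3496, 0.1552]
tool_rot: [160.0, -0.0, 86.1]
force: [0.1, 0.7, -3.9]
grip_width: 0.0176
grasp_force: 45.0
```

```bash
python3 rd.py
```

```text
[-3.380e-01 -2.840e-01 -4.032e+00  8.000e-03  6.800e-01  1.000e-03] sd [0.012 0.043 0.029] 0.01756065106726863 7.65 [160.   -0.   86.1]
```

Call:
{"method": "apply_moves", "body": {"moves": [[0,0,0,0.1,0,0,0],[0,0,0,0.2,0,0,0],[0,0,0,0.233,0,0,0],[0,0,0,0.233,0,0,0],[0,0,0,0.233,0,0,0],[0,0,0,0.233,0,0,0]]}}

```text
time_s: 8.25
tool_pos: [0.5534, -0.3511, 0.1548]
tool_rot: [180.0, 0.0, 85.9]
force: [0.3, 0.6, -4.3]
grip_width: 0.0178
grasp_force: 45.0
```

```bash
python3 rd.py; python3 plan.py 0.555,-0.350,0.058,86
```

```text
[ 0.125  0.025 -4.114 -0.013 -0.084  0.009] sd [0.014 0.015 0.022] 0.017887490464811744 8.45 [1.80e+02 1.00e-01 8.59e+01]
pos [ 0.5536 -0.3511  0.1553] [1.7998e+02 5.0000e-02 8.5940e+01] t 8.45
0.555,-0.350,0.058,86 [0.007, 0.006, 0.487, 0.0, 0.001, -0.001]
```

Call:
{"method": "apply_moves", "body": {"moves": [[0,0,0.2,0,0,0,0],[0,0,0.38,0,0,0,0],[0,0,0.46,0,0,0,0],[0,0,0.49,0,0,0,0],[0,0,0.5,0,0,0,0],[0,0,0.5,0,0,0,0],[0,0,0.5,0,0,0,1],[0,0,0.5,0,0,0,1],[0,0,0.5,0,0,0,1],[0,0,0.5,0,0,0,1],[0,0,0.35,0,0,0,1],[0,0,0.1,0,0,0,1],[0,0,0,0,0,0,1],[0,0,0,0,0,0,1]]}}

```text
time_s: 9.85
tool_pos: [0.5571, -0.3515, 0.16]
tool_rot: [179.6, 0.2, 86.0]
force: [-0.3, -0.9, -0.2]
grip_width: 0.0737
grasp_force: 0.0
```

```bash
python3 rd.py; python3 plan.py 0.540,-0.191,0.15,87 0.540,-0.191,0.055,87
```

```text
[-0.055 -0.543 -0.334 -0.015 -0.107  0.012] sd [0.041 0.028 0.012] 0.08498737990258406 10.05 [-1.799e+02 -1.000e-01  8.600e+01]
pos [ 0.5535 -0.3501  0.1533] [-1.7986e+02 -6.0000e-02  8.6020e+01] t 10.05
0.540,-0.191,0.15,87 [0.789, -0.123, 0.018, -0.002, -0.001, -0.011]
0.540,-0.191,0.055,87 [0.788, -0.122, 0.493, -0.002, -0.001, -0.011]
```

Call:
{"method": "apply_moves", "body": {"moves": [[0.25,-0.04,0,0,0,-0.01,1],[0.5,-0.08,0,0,0,-0.01,1],[0.79,-0.12,0,0,0,-0.01,1],[0.79,-0.12,0,0,0,-0.01,1],[0.79,-0.12,0.2,0,0,-0.01,1],[0.79,-0.12,0.38,0,0,-0.01,0.6],[0.79,-0.12,0.493,0,0,-0.01,0.5],[0.79,-0.12,0.493,0,0,-0.01,0],[0.79,-0.12,0.493,0,0,-0.01,0],[0.79,-0.12,0.493,0,0,-0.01,0],[0.79,-0.12,0.493,0,0,-0.01,0],[0.79,-0.12,0.493,0,0,-0.01,0],[0.79,-0.12,0.493,0,0,-0.01,0],[0.79,-0.12,0.493,0,0,-0.01,0],[0.79,-0.12,0.493,0,0,-0.01,0],[0.79,-0.12,0.493,0,0,-0.01,0],[0.79,-0.12,0.493,0,0,-0.01,0],[0.79,-0.12,0.493,0,0,-0.01,0]]}}

```text
time_s: 11.85
tool_pos: [0.5401, -0.1913, 0.0563]
tool_rot: [-179.8, 0.0, 86.9]
force: [-5.7, -0.2, 4.7]
grip_width: 0.0175
grasp_force: 45.0
```

Call:
{"method": "apply_moves", "body": {"moves": [[0,0,-0.1,0,0,0,0],[0,0,-0.25,0,0,0,0],[0,0,-0.4,0,0,0,0],[0,0,-0.5,0.1,0,0,0],[0,0,-0.5,0.2,0,0,0],[0,0,-0.5,0.233,0,0,0],[0,0,-0.5,0.233,0,0,0],[0,0,-0.5,0.233,0,0,0],[0,0,-0.5,0.233,0,0,0],[0,0,-0.5,0.233,0,0,0],[0,0,-0.5,0.233,0,0,0]]}}

```text
time_s: 12.95
tool_pos: [0.5412, -0.1916, 0.1572]
tool_rot: [-160.1, 0.1, 86.8]
force: [-0.2, 0.3, -4.5]
grip_width: 0.0178
grasp_force: 45.0
```

```bash
python3 rd.py
```

```text
[ 3.460e-01  2.620e-01 -3.836e+00 -8.900e-02 -8.480e-01 -1.000e-03] sd [0.013 0.035 0.013] 0.01766522320544004 13.15 [-160.     0.    86.9]
```

Call:
{"method": "apply_moves", "body": {"moves": [[0,0,0,-0.1,0,0,0],[0,0,0,-0.2,0,0,0],[0,0,0,-0.3,0,0,0],[0,0,0,-0.4,0,0,0],[0,0,0,-0.466,0,0,0],[0,0,0,-0.466,0,0,0],[0,0,0,-0.466,0,0,0],[0,0,0,-0.466,0,0,0],[0,0,0,-0.466,0,0,0],[0,0,0,-0.466,0,0,0]]}}

```text
time_s: 14.15
tool_pos: [0.5428, -0.1905, 0.1566]
tool_rot: [160.0, -0.1, 87.0]
force: [-0.1, 0.3, -3.4]
grip_width: 0.0175
grasp_force: 45.0
```

```bash
python3 rd.py
```

```text
[-8.200e-02  1.500e-02 -4.467e+00  1.800e-02  6.780e-01 -4.000e-03] sd [0.019 0.022 0.034] 0.017656632583459734 14.35 [160.   -0.   86.9]
```

Call:
{"method": "apply_moves", "body": {"moves": [[0,0,0,0.1,0,0,0],[0,0,0,0.2,0,0,0],[0,0,0,0.233,0,0,0],[0,0,0,0.233,0,0,0],[0,0,0,0.233,0,0,0],[0,0,0,0.233,0,0,0]]}}

```text
time_s: 14.95
tool_pos: [0.5408, -0.1914, 0.1563]
tool_rot: [180.0, 0.0, 86.8]
force: [-0.6, -0.7, -3.7]
grip_width: 0.0174
grasp_force: 45.0
```

```bash
python3 rd.py; python3 plan.py 0.54,-0.191,0.055,87
```

```text
[-0.24  -0.137 -4.138 -0.036 -0.059  0.02 ] sd [0.028 0.016 0.05 ] 0.017258603076044293 15.15 [1.80e+02 1.00e-01 8.68e+01]
pos [ 0.5409 -0.1916  0.1568] [1.7996e+02 8.0000e-02 8.6830e+01] t 15.15
0.54,-0.191,0.055,87 [0.003, -0.005, 0.509, 0.0, 0.001, -0.002]
```

Call:
{"method": "apply_moves", "body": {"moves": [[0,0,0.2,0,0,0,0],[0,0,0.38,0,0,0,0],[0,0,0.46,0,0,0,0],[0,0,0.49,0,0,0,0],[0,0,0.5,0,0,0,0],[0,0,0.5,0,0,0,0],[0,0,0.5,0,0,0,1],[0,0,0.5,0,0,0,1],[0,0,0.5,0,0,0,1],[0,0,0.5,0,0,0,1],[0,0,0.35,0,0,0,1],[0,0,0.1,0,0,0,1],[0,0,0,0,0,0,1],[0,0,0,0,0,0,1]]}}

```text
time_s: 16.55
tool_pos: [0.5442, -0.1917, 0.1606]
tool_rot: [179.6, 0.2, 86.9]
force: [-0.2, 0.2, -0.2]
grip_width: 0.0737
grasp_force: 0.0
```

```bash
python3 plan.py 0.575,-0.044,0.15,88 0.575,-0.044,0.055,88
```

```text
pos [ 0.5442 -0.1917  0.1606] [179.6    0.18  86.88] t 16.55
0.575,-0.044,0.15,88 [0.746, 0.113, 0.052, 0.005, 0.002, -0.013]
0.575,-0.044,0.055,88 [0.748, 0.11, 0.527, 0.005, 0.002, -0.013]
```

Call:
{"method": "apply_moves", "body": {"moves": [[0.25,0.04,0,0,0,-0.013,1],[0.5,0.08,0,0,0,-0.013,1],[0.745,0.134,0,0,0,-0.013,1],[0.745,0.134,0,0,0,-0.013,1],[0.745,0.134,0.2,0,0,-0.013,1],[0.745,0.134,0.38,0,0,-0.013,0.6],[0.745,0.134,0.5,0,0,-0.013,0.5],[0.745,0.134,0.5,0,0,-0.013,0],[0.745,0.134,0.5,0,0,-0.013,0],[0.745,0.134,0.5,0,0,-0.013,0],[0.745,0.134,0.5,0,0,-0.013,0],[0.745,0.134,0.5,0,0,-0.013,0],[0.745,0.134,0.5,0,0,-0.013,0],[0.745,0.134,0.5,0,0,-0.013,0],[0.745,0.134,0.5,0,0,-0.013,0],[0.745,0.134,0.5,0,0,-0.013,0],[0.745,0.134,0.5,0,0,-0.013,0],[0.745,0.134,0.5,0,0,-0.013,0]]}}

```text
time_s: 18.35
tool_pos: [0.5756, -0.0439, 0.0564]
tool_rot: [-179.9, 0.0, 88.0]
force: [-4.4, -0.2, 5.5]
grip_width: 0.0178
grasp_force: 44.8
```

Call:
{"method": "apply_moves", "body": {"moves": [[0,0,-0.1,0,0,0,0],[0,0,-0.25,0,0,0,0],[0,0,-0.4,0,0,0,0],[0,0,-0.5,0.1,0,0,0],[0,0,-0.5,0.2,0,0,0],[0,0,-0.5,0.233,0,0,0],[0,0,-0.5,0.233,0,0,0],[0,0,-0.5,0.233,0,0,0],[0,0,-0.5,0.233,0,0,0],[0,0,-0.5,0.233,0,0,0],[0,0,-0.5,0.233,0,0,0]]}}

```text
time_s: 19.45
tool_pos: [0.5762, -0.0441, 0.1571]
tool_rot: [-160.1, 0.1, 88.0]
force: [-0.2, -0.4, -5.2]
grip_width: 0.0178
grasp_force: 44.8
```

```bash
python3 rd.py
```

```text
[ 1.82e-01 -4.10e-02 -4.42e+00 -4.10e-02 -8.44e-01  1.00e-03] sd [0.033 0.028 0.04 ] 0.0175735462882403 19.65 [-160.    0.   88.]
```

Call:
{"method": "apply_moves", "body": {"moves": [[0,0,0,-0.1,0,0,0],[0,0,0,-0.2,0,0,0],[0,0,0,-0.3,0,0,0],[0,0,0,-0.4,0,0,0],[0,0,0,-0.466,0,0,0],[0,0,0,-0.466,0,0,0],[0,0,0,-0.466,0,0,0],[0,0,0,-0.466,0,0,0],[0,0,0,-0.466,0,0,0],[0,0,0,-0.466,0,0,0]]}}

```text
time_s: 20.65
tool_pos: [0.5776, -0.0431, 0.1566]
tool_rot: [160.0, -0.1, 88.1]
force: [-0.2, -0.5, -5.0]
grip_width: 0.0173
grasp_force: 45.0
```

```bash
python3 rd.py
```

```text
[ 0.205  0.018 -5.264  0.008  0.64   0.   ] sd [0.016 0.019 0.04 ] 0.017432204883290888 20.85 [160.  -0.  88.]
```

Call:
{"method": "apply_moves", "body": {"moves": [[0,0,0,0.1,0,0,0],[0,0,0,0.2,0,0,0],[0,0,0,0.233,0,0,0],[0,0,0,0.233,0,0,0],[0,0,0,0.233,0,0,0],[0,0,0,0.233,0,0,0]]}}

```text
time_s: 21.45
tool_pos: [0.5758, -0.0437, 0.1565]
tool_rot: [179.9, 0.1, 88.0]
force: [-0.9, 0.0, -4.1]
grip_width: 0.0177
grasp_force: 45.0
```

```bash
python3 rd.py; python3 plan.py 0.526,0.301,0.20,96
```

```text
[-0.125  0.32  -5.067 -0.044 -0.183 -0.015] sd [0.044 0.028 0.029] 0.01755088354050888 21.65 [1.799e+02 1.000e-01 8.800e+01]
pos [ 0.576  -0.0442  0.1569] [1.7993e+02 1.0000e-01 8.7980e+01] t 21.65
0.526,0.301,0.20,96 [1.716, -0.31, -0.219, 0.001, 0.001, -0.093]
```

Call:
{"method": "apply_moves", "body": {"moves": [[0,0,0,0.1,0,0,0],[0,0,0,0.2,0,0,0],[0,0,0,0.233,0,0,0],[0,0,0,0.233,0,0,0],[0,0,0,0.233,0,0,0],[0,0,0,0.233,0,0,0],[0,0,0,0.1,0,0,0],[0,0,0,0,0,0,0],[0,0,0,0,0,0,0],[0,0,0,0,0,0,0]]}}

```text
time_s: 22.65
tool_pos: [0.5736, -0.0445, 0.1575]
tool_rot: [180.0, 0.3, 88.0]
force: [-0.4, -0.6, -3.4]
grip_width: 0.0177
grasp_force: 45.0
```

```bash
python3 rd.py
```

```text
[ 0.187 -0.372 -3.781 -0.045 -0.043  0.01 ] sd [0.015 0.024 0.027] 0.017853373539219675 22.85 [180.   0.  88.]
```

Box A's level torque shifts with the tilt, so the ball is in A. I'll carry it to the drawer.

Call:
{"method": "apply_moves", "body": {"moves": [[0,0,-0.17,0,0,0,0],[0.15,-0.03,-0.2,0,0,0,0],[0.35,-0.06,-0.2,0,0,0,0],[0.55,-0.1,-0.2,0,0,0,0],[0.75,-0.13,-0.2,0,0,0,0],[0.86,-0.155,-0.2,0,0,0,0]]}}

```text
time_s: 23.45
tool_pos: [0.5508, 0.1345, 0.1967]
tool_rot: [-180.0, -0.2, 88.3]
force: [0.1, 1.1, -4.7]
grip_width: 0.0182
grasp_force: 45.0
```

Call:
{"method": "apply_moves", "body": {"moves": [[0.2,-0.035,0,0,0,-0.093,0],[0.4,-0.07,0,0,0,-0.093,0],[0.6,-0.11,0,0,0,-0.093,0],[0.8,-0.145,0,0,0,-0.093,0],[0.856,-0.155,0,0,0,-0.093,0],[0.856,-0.155,0,0,0,-0.093,0],[0.856,-0.155,0,0,0,-0.093,0]]}}

```text
time_s: 24.15
tool_pos: [0.527, 0.3008, 0.1958]
tool_rot: [-179.9, 0.0, 96.0]
force: [-0.2, -1.2, -4.2]
grip_width: 0.0174
grasp_force: 45.0
```

```bash
python3 plan.py 0.526,0.301,0.078,96
python3 - <<'E'
from h import *
im=viewer.read_camera('wrist');cv2.imwrite('pics/w2.png',im[:,:,::-1])
im=viewer.read_camera('top');cv2.imwrite('pics/t2.png',cv2.resize(im[40:250,60:360,::-1],None,fx=2.5,fy=2.5))
E
```

```text
pos [0.527  0.3008 0.1958] [-1.7993e+02  4.0000e-02  9.5980e+01] t 24.15
0.526,0.301,0.078,96 [0.002, -0.004, 0.589, -0.001, 0.0, -0.0]
```

View pics/w2.png

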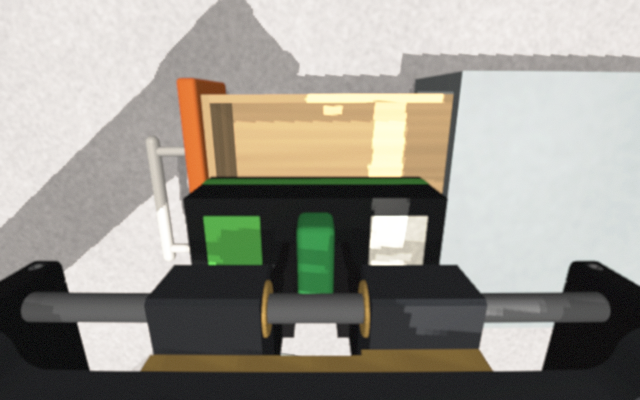

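View pics/t2.png

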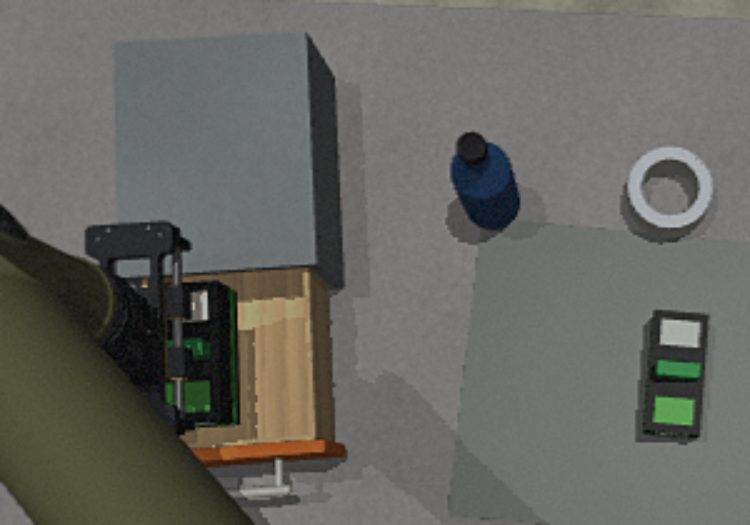

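The wrist view shows the box above the open drawer: orange front at columns 181–205, unit edge at (462,72), far wall at row 97. I'll check the position numerically.

Run:
```python
from h import *
c=viewer.get_calibration('wrist')
u=R.from_euler('z',6,degrees=True).as_matrix()
for n,p,z in(('front outer far top',[179,79],.088),('front outer near',[188,180],.088),('front inner far',[203,97],.09),('unit far',[462,72],.115),('unit near',[446,190],.115),('wall far L',[203,97],.093),('wall far R',[445,97],.093),('box lid far L',[208,192],.195-.004),('box lid far R',[425,192],.195-.004)):
    w=ray2plane(c,[p],z)[0]; print(n,np.round(w*1000),'unit frame rel TCP',np.round(u.T@(w-[.527,.301,0])*1000))
```

```text
front outer far top [414. 386.  88.] unit frame rel TCP [-103.   96.   88.]
front outer near [420. 306.  88.] unit frame rel TCP [-106.   17.   88.]
front inner far [433. 374.  90.] unit frame rel TCP [-86.  83.  90.]
unit far [618. 410. 115.] unit frame rel TCP [101.  99. 115.]
unit near [625. 326. 115.] unit frame rel TCP [100.  15. 115.]
wall far L [434. 374.  93.] unit frame rel TCP [-85.  83.  93.]
wall far R [618. 393.  93.] unit frame rel TCP [100.  82.  93.]
box lid far L [468. 330. 191.] unit frame rel TCP [-55.  35. 191.]
box lid far R [581. 342. 191.] unit frame rel TCP [ 58.  35. 191.]
```

Call:
{"method": "apply_moves", "body": {"moves": [[0,0.025,0.1,0,0,0,0],[0,0.025,0.25,0,0,0,0],[0,0.025,0.4,0,0,0,0],[0,0.025,0.5,0,0,0,0],[0,0.025,0.55,0,0,0,0],[0,0.025,0.57,0,0,0,0],[0,0.025,0.58,0,0,0,0],[0,0.025,0.585,0,0,0,0],[0,0.025,0.585,0,0,0,0],[0,0.025,0.585,0,0,0,0]]}}

```text
time_s: 25.25
tool_pos: [0.5318, 0.3022, 0.0801]
tool_rot: [179.9, -0.0, 96.0]
force: [1.2, 0.2, -4.5]
grip_width: 0.0174
grasp_force: 45.0
```

Call:
{"method": "apply_moves", "body": {"moves": [[0,0,0.005,0,0,0,0],[0,0,0.01,0,0,0,0],[0,0,0.015,0,0,0,0],[0,0,0.015,0,0,0,0]]}}

```text
time_s: 25.65
tool_pos: [0.5331, 0.3023, 0.0786]
tool_rot: [179.8, -0.0, 96.0]
force: [-0.1, -2.2, 5.8]
grip_width: 0.0177
grasp_force: 45.0
```

Call:
{"method": "apply_moves", "body": {"moves": [[0,0,0,0,0,0,1],[0,0,0,0,0,0,1],[0,0,0,0,0,0,1],[0,0,0,0,0,0,1],[0,0,0,0,0,0,1],[0,0,-0.1,0,0,0,0.5],[0,0,-0.3,0,0,0,0.5],[0,0,-0.6,0,0,0,0.3],[0,0,-0.6,0,0,0,0],[0,0,-0.6,0,0,0,0]]}}

```text
time_s: 26.65
tool_pos: [0.5325, 0.3029, 0.1986]
tool_rot: [179.8, -0.1, 96.0]
force: [0.7, -0.1, 0.1]
grip_width: 0.0276
grasp_force: 0.0
```

```bash
python3 plan.py 0.351,0.279,0.2,96 0.351,0.279,0.066,96
python3 - <<'E'
from h import *
im=viewer.read_camera('wrist');cv2.imwrite('pics/w3.png',im[:,:,::-1])
E
```

```text
pos [0.5325 0.3029 0.1986] [ 1.7975e+02 -7.0000e-02  9.5990e+01] t 26.65
0.351,0.279,0.2,96 [-0.024, -0.915, -0.011, 0.003, -0.001, -0.0]
0.351,0.279,0.066,96 [-0.025, -0.918, 0.659, 0.003, -0.001, -0.0]
```

View pics/w3.png

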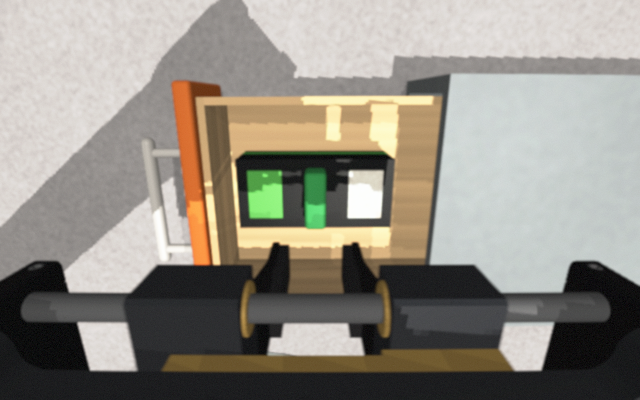

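The box stands flat in the drawer (lid at columns 240–390, rows 168–228), clear of the walls. The handle bar runs from (149,142) to (165,258).

Call:
{"method": "apply_moves", "body": {"moves": [[0,-0.23,0,0,0,0,0],[0,-0.46,0,0,0,0,0],[-0.02,-0.7,0,0,0,0,0],[-0.02,-0.9,0,0,0,0,0],[-0.02,-0.93,0,0,0,0,0],[-0.02,-0.93,0,0,0,0,0]]}}

```text
time_s: 27.3
tool_pos: [0.3457, 0.2766, 0.195]
tool_rot: [179.9, 0.3, 95.9]
force: [1.2, -1.1, -0.3]
grip_width: 0.0005
grasp_force: 0.0
```

```bash
python3 - <<'E'
from h import *
im=viewer.read_camera('wrist');cv2.imwrite('pics/w4.png',im[:,:,::-1])
c=viewer.get_calibration('wrist');print(env.get_obs()['tool_pos'])
# handle ends from previous view: transform by known shift
np.set_printoptions(precision=3,suppress=True)
E
python3 plan.py 0.351,0.279,0.066,96
```

```text
[0.34672079 0.27695628 0.19532021]
pos [0.3467 0.277  0.1953] [1.7998e+02 1.7000e-01 9.5900e+01] t 27.35
0.351,0.279,0.066,96 [0.01, 0.022, 0.647, 0.0, 0.002, -0.001]
```

View pics/w4.png

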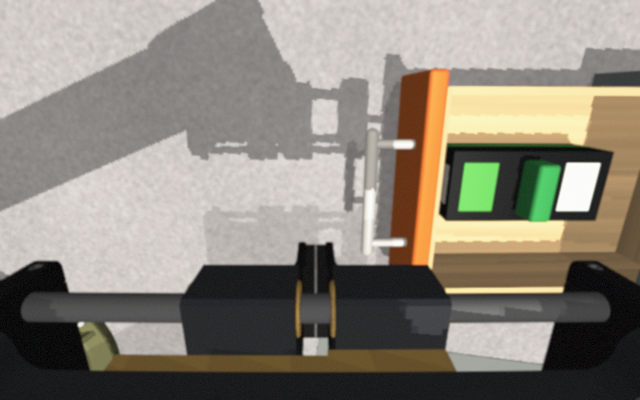

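The handle runs from (372,130) to (368,250), to the right of the closed fingers at column 316.

Run:
```python
from h import *
c=viewer.get_calibration('wrist');o=env.get_obs();R0=orient(o['tool_rot'])
for p in([372,130],[368,252],[363,190]):
    w=ray2plane(c,[p],.077)[0];print(w.round(3),'tool',(R0.T@(w-o['tool_pos'])).round(3))
```

```text
[0.388 0.339 0.077] tool [0.058 0.047 0.118]
[0.401 0.228 0.077] tool [-0.054  0.049  0.118]
[0.388 0.287 0.077] tool [0.006 0.042 0.118]
```

Call:
{"method": "apply_moves", "body": {"moves": [[0.01,0,0.2,0,0,0,0],[0.01,0,0.4,0,0,0,0],[0.01,0,0.6,0,0,0,0],[0.01,0,0.645,0,0,0,0],[0.01,0,0.645,0,0,0,0],[0.01,0.05,0.645,0,0,0,0],[0.01,0.1,0.645,0,0,0,0],[0.01,0.13,0.645,0,0,0,0],[0.01,0.16,0.645,0,0,0,0],[0.01,0.2,0.645,0,0,0,0],[0.01,0.26,0.645,0,0,0,0],[0.01,0.34,0.645,0,0,0,0],[0.01,0.42,0.645,0,0,0,0],[0.01,0.5,0.645,0,0,0,0],[0.01,0.58,0.645,0,0,0,0],[0.01,0.66,0.645,0,0,0,0],[0.01,0.74,0.645,0,0,0,0],[0.01,0.8,0.645,0,0,0,0],[0.01,0.84,0.645,0,0,0,0],[0.01,0.84,0.645,0,0,0,0]]}}

```text
time_s: 29.35
tool_pos: [0.515, 0.2977, 0.0671]
tool_rot: [180.0, -0.0, 95.9]
force: [-0.4, 0.1, -0.3]
grip_width: 0.0003
grasp_force: 0.0
```

Run:
```python
from h import *
im=viewer.read_camera('scene');cv2.imwrite('pics/s5.png',im[:,:,::-1])
c=viewer.get_calibration('wrist');o=env.get_obs();print(o['tool_pos'],o['tool_rot'],o['force'])
```

```text
[0.51413115 0.29791417 0.06712738] [-1.79997887e+02 -1.80420713e-03  9.59633583e+01] [-0.08458449 -0.72181895 -0.69817225]
```

View pics/s5.png

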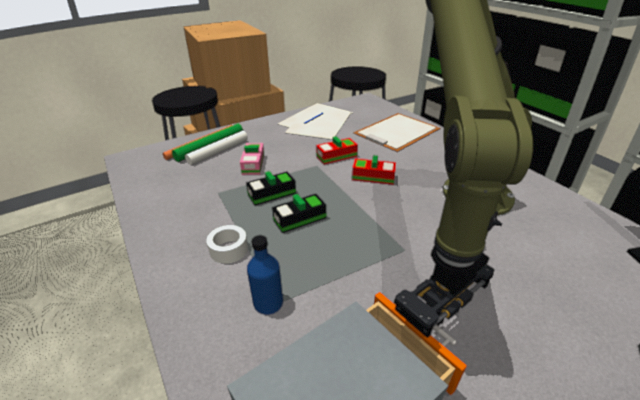

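The drawer, front at (420,345), is nearly shut. Both sound boxes still stand at (270,185) and (300,210).

Call:
{"method": "apply_moves", "body": {"moves": [[0,0.05,0,0,0,0,0],[0,0.1,0,0,0,0,0],[0,0.14,0,0,0,0,0],[0,0.17,0,0,0,0,0],[0,0.19,0,0,0,0,0],[0,0.2,0,0,0,0,0]]}}

```text
time_s: 30.0
tool_pos: [0.5541, 0.3021, 0.0673]
tool_rot: [180.0, 0.0, 96.0]
force: [-1.0, 0.5, 0.4]
grip_width: 0.0002
grasp_force: 0.5
```

Call:
{"method": "apply_moves", "body": {"moves": [[0,0.01,0,0,0,0,0],[0,0.02,0,0,0,0,0],[0,0.02,0,0,0,0,0]]}}

```text
time_s: 30.3
tool_pos: [0.5579, 0.3025, 0.0673]
tool_rot: [180.0, 0.0, 96.0]
force: [-0.4, -0.5, 0.7]
grip_width: 0.0005
grasp_force: 0.0
```

Call:
{"method": "apply_moves", "body": {"moves": [[0,0.01,0,0,0,0,0],[0,0.02,0,0,0,0,0],[0,0.02,0,0,0,0,0]]}}

```text
time_s: 30.6
tool_pos: [0.5619, 0.303, 0.0673]
tool_rot: [180.0, -0.0, 96.0]
force: [0.5, -0.3, -0.9]
grip_width: 0.0002
grasp_force: 0.0
```

Call:
{"method": "apply_moves", "body": {"moves": [[0,0.01,0,0,0,0,0],[0,0.015,0,0,0,0,0],[0,0.015,0,0,0,0,0]]}}

```text
time_s: 30.9
tool_pos: [0.563, 0.3031, 0.0672]
tool_rot: [-179.8, 0.1, 96.0]
force: [-5.2, -1.5, 3.2]
grip_width: 0.0007
grasp_force: 2.5
```

Call:
{"method": "apply_moves", "body": {"moves": [[0,0.01,0,0,0,0,0],[0,0.01,0,0,0,0,0],[0,0.01,0,0,0,0,0]]}}

```text
time_s: 31.2
tool_pos: [0.5631, 0.3031, 0.0672]
tool_rot: [-179.6, 0.1, 96.1]
force: [-10.5, -4.1, 6.7]
grip_width: 0.0006
grasp_force: 4.9
```

Call:
{"method": "apply_moves", "body": {"moves": [[0,-0.05,0,0,0,0,0],[0,-0.2,0,0,0,0,0],[0,-0.3,0,0,0,0,0],[0,-0.3,-0.2,0,0,0,0],[0,-0.3,-0.5,0,0,0,0],[0,-0.3,-0.8,0,0,0,0],[0,-0.6,-0.8,0,0,0,0],[0,-0.6,-0.8,0,0,0,0],[0,-0.6,-0.8,0,0,0,0]]}}

```text
time_s: 32.1
tool_pos: [0.4462, 0.292, 0.2285]
tool_rot: [179.7, 0.1, 96.1]
force: [0.2, -1.1, -0.0]
grip_width: 0.0003
grasp_force: 0.0
```

Run:
```python
from h import *
im=viewer.read_camera('scene');cv2.imwrite('pics/s6.png',cv2.resize(im[130:400,150:550,::-1],None,fx=1.9,fy=1.9))
o=env.get_obs();print(o['tool_pos'],o['force'],o['time_s'])
```

```text
[0.44757617 0.29087303 0.22782796] [ 0.17026088 -0.85144678  0.64358209] 32.15
```

View pics/s6.png

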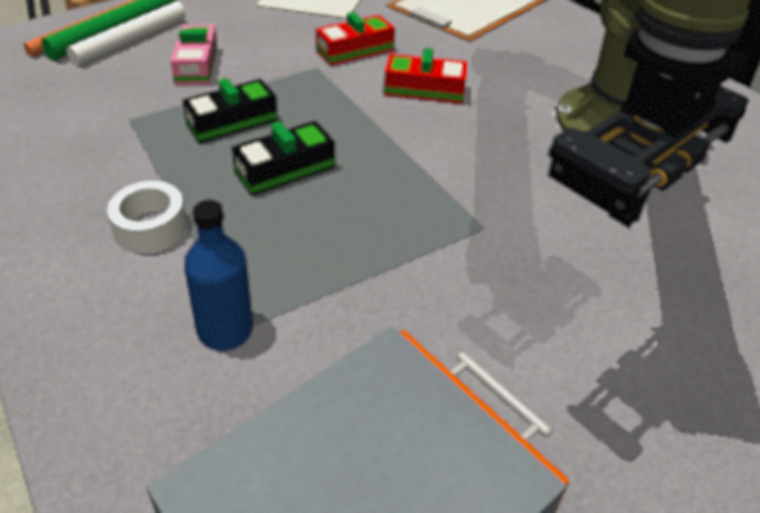

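The drawer is shut, with the orange front flush at (480,400). Both sound boxes stand upright, the flask and tape haven't moved, and the gripper is clear.

```bash
python3 -c "
from cell import env
print(env.sign_off())"
```

```text
the job is handed in; nothing more can be done
None
```

The box nearest the drawer rattled; it now stands upright in the fully shut returns drawer, the two sound boxes stand on the counter, and the job was handed in at about 32 s of 72 s, with no verdict returned.

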